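# Pop out the slicer's stone cassette and trap it

### The job

Get the sharpening-stone cassette out of its dock for the cook: press the black release paddle with one fingertip and trap the cassette with the other finger as it springs out, a short way along the slide, before it shoots off the open end. Do not lift or tip the cassette, and leave the bowl, jar and cup alone. Finish while still holding the cassette trapped and at rest with that finger.

Things in the scene. Friction and masses are not known exactly. Their poses are not given: they have to be found in the camera images.
- dock: Fixed low dock of white and dark metal, 220 mm long, 52 mm wide (wider at the paddle). Origin on the counter top, below the middle of the cassette's front face as docked; z up; x along the slide, the way the cassette springs out; y to the side where the paddle is. A hood (top at z = 72 mm) covers the rear, x = -115 to -50 mm; the slide's open end is at x = 105 mm.
- slide_floor (a point): Point on the slide's floor, on its middle line, level with the paddle's middle: dock x = 35, y = 0, z = 30 mm. The slide is a straight open channel with a level floor, 44 mm wide inside (y -22 to 22), between walls 4 mm thick that rise 12 mm above the floor. A finger standing here, its tip 10 to 20 mm above the floor, is in the cassette's way.
- paddle_top (a point): Middle of the flat top of the black ribbed release paddle, a 40 x 40 mm cap beside the slide: dock x = 35, y = 60, z = 50 mm when up (20 mm above the slide's floor). It goes straight down by at most 10 mm. Its white housing is 56 x 56 mm, top at z = 24 mm.
- paddle (a joint): How far the paddle is pressed, m: 0 up, 0.010 fully down; springs back; 2 N to start, 5 to 6 N fully down. It carries two small teeth standing 6 mm above the slide's floor just in front of the cassette (dock x = 0.5 to 5.5, y = +-15.5 to +-20.5 mm); pressed beyond about 6 mm, they sink into the floor and the cassette is free.
- cassette_front (a point): Middle of the front face of the loose cassette (0.18 kg), docked at dock x = 0, y = 0, z = 46 mm; x out along the slide. Cassette 80 mm long; steel front plate 42 wide, 32 tall, 6 mm thick; behind it a grey stone 26 mm wide. Once free, a spring behind it (5 N, 2.5 N after 90 mm) shoots it out at once and keeps pressing it on what stops it. Trap it with this face 10 to 60 mm out.
- bowl: White bowl, 104 mm wide, 50 mm tall; loose bystander; origin under its centre.
- jar: Glass jar with steel cap, 56 mm wide, 85 mm tall; loose bystander; origin under its centre.
- cup: Blue cup, 72 mm wide, 75 mm tall; loose bystander; origin under its centre.
Things that resemble listed ones, but are neither listed nor needed, are in the scene too. There is more than one size of the dock; the job needs the larger.

How it is judged (in metres and radians):
On the way, in this order (a step that is already met when the one before it is completed fails the run):
1. the release paddle is pressed while the cassette is docked (value of joint paddle above 0.003 m and x of cassette_front in the frame of dock below 0.009 m).
2. the cassette has sprung out and rests trapped against a finger, still in the slide (x of cassette_front in the frame of dock between 0.01 and 0.06 m and contact force between the fingers and cassette above 0.5 N and linear speed of cassette below 0.02 m/s), for 0.2 s.
At the end, for the whole second after the job is handed in: The cassette lies flat in the slide (within 6 mm of its sliding height, tilt under 0.15 rad) with its front face 10 to 60 mm out of its docked place, at rest (under 20 mm/s), pressing on a finger with more than 0.5 N (all of step 2 and z of cassette_front in the frame of dock between 0.04 and 0.052 m and angle between cassette's own z axis and vertical below 0.15 rad); the arm keeps its last pose, push and grip.
It fails at once if the cassette gets away: its front passes 80 mm out (x of cassette_front in the frame of dock above 0.08 m).
It fails at once if the cassette is lifted or tipped (z of cassette_front in the frame of dock above 0.058 m or angle between cassette's own z axis and vertical above 0.35 rad).
It fails at once if the bowl, jar or cup is disturbed (moved over 20 mm) (distance of any of bowl, jar, cup from where it was at the start of the episode above 0.02 m).
It also fails if it takes over 24 s, if anything falls off the work surface, if the arm or the gripper's body presses on something with over 40 N, if the wrist force passes 120 N, or if a joint passes its speed limit or range.

### The arm

A 6-joint arm with a two-finger parallel gripper is mounted at the origin on the work surface. World frame = base frame: x ahead of the robot, y to its left, z up, the work surface at z = 0. Lengths are in m, angles in degrees, forces in N, time in s.
With the tool pointing down it reaches from about 0.325 to 0.85 m from the base axis. Payload 15.5 kg.
Tool frame: the origin (TCP) lies midway between the tips of the shut fingers; the grasp point (between the pads) lies 19 mm behind it; y points along the fingers, x is the direction in which the jaws open and shut, and the axes are right-handed (so a half turn about y gives the same grasp; the last joint's range is limited). The gripper opens to 91 mm and grips with 3 to 60 N. Pads are 32 mm wide; open, the fingers measure 118 mm over their backs; the gripper's body (76 mm by 178 mm) begins 60 mm behind the grasp point.
Start: joints at [-75.43, 28.281, 77.091, -0, 74.628, -5.472], TCP at [0.214, -0.587, 0.19] pointing down, gripper open.
Joint ranges: [-166.48, 166.48], [-47.26, 123.95], [12.59, 153.08], [-70.14, 250.14], [6.76, 159.57], [-176.63, 176.63]. Speed limits (degrees/s): [108.29, 108.29, 147.25, 172.46, 172.46, 172.46].

### API

Orientations are given as a 3x3 rotation matrix whose columns are the frame's x, y, z axes.
In Python, from bench import ctrl gives the robot as it stands. The module is installed in compiled form; this text tells all that it offers. Calls block until the motion is done:
- ctrl.goto(position, orientation): joint-space move of the TCP to a pose.
- ctrl.move_l(position, vel=0.15, ori=None, contact_N=None): straight line of the TCP; ori=None keeps the orientation; vel is the mean speed in m/s. With contact_N (N) it stops when the force on the tool has changed by that much, and returns True; else False.
- ctrl.movej(angles): joint-space move.
- ctrl.command_gripper(opening): opening from 0.0 (shut) to 1.0 (fully open); the grip force is fixed at half the most; returns when the fingers have stopped.
- ctrl.sleep(seconds).
- ctrl.ik(position, orientation): joint angles nearest the present ones, or None.
- ctrl.read_camera(name): name is "scene" or "top"; returns the picture (384x512x3 uint8, blue, green, red); there is no depth.
- ctrl.camera_params(name): a dict with "fx", "fy", "cx", "cy" (pixels), "D" ([k1, k2, p1, p2, k3] as OpenCV has them; the pictures are not rectified), "pose" (4x4, takes a point from camera to world coordinates). Camera axes: x right, y up, looking along -z (the intrinsics and any distortion apply to the point x, -y, -z); pixel columns grow to the right and rows downward; lengths in m; the calibration is good to about 2 mm. A picture is of the moment at which its call begins. camera_params takes no time and is no camera call.
A pose or a line that the arm cannot do raises ctrl.MotionError and nothing moves.
- ctrl.sign_off(): hands the job in, once; it reports no verdict.
Readings, each from a call of its own:
- ctrl.current_t(): time.
- ctrl.current_q(): joint angles.
- ctrl.current_dq(): joint speeds.
- ctrl.current_effort(): joint torques, N m.
- ctrl.current_tool_pos(): TCP position.
- ctrl.current_eef_rot(): TCP orientation.
- ctrl.current_contact_force(): force on the tool from outside, world axes, zero at the start.
- ctrl.current_wrist_torque(): the same for the moment, N m.
- ctrl.current_grip_width(): opening from 0.0 (shut) to 1.0 (fully open).
Only numpy, scipy, OpenCV 4.12 (cv2) and the standard library are available. Lean on these libraries where they do the work, as an engineer would, in place of code of your own. Each camera call takes 0.05 s, during which the arm holds its last target.

## Working session

There is one attempt and no reset: what is moved stays moved. The work goes in short steps, each a Python script; the robot and the scene stay as the last script left them, time stands still between calls to the robot, and variables do not carry over. Pictures are saved under pics/ and viewed, and the job is handed in when it is done.

```bash
mkdir -p pics; python3 - <<'E'
from bench import ctrl
import cv2
for n in("scene","top"):
    im=ctrl.read_camera(n); cv2.imwrite(f"pics/{n}0.png",im)
    p=ctrl.camera_params(n); print(n,p)
print(ctrl.current_t(),ctrl.current_eef_rot())
E
```

```text
scene {'fx': 417.0713713388438, 'fy': 417.0713713388438, 'cx': 255.83114052733174, 'cy': 192.82822805307745, 'D': array([0.04314604, 0.        , 0.        , 0.        , 0.        ]), 'pose': array([[ 0.24014916, -0.68099564,  0.69178993,  1.34108334],
       [ 0.97072661,  0.1716025 , -0.16805482, -0.18119358],
       [-0.00426828,  0.71189713,  0.70227079,  0.8734444 ],
       [ 0.        ,  0.        ,  0.        ,  1.        ]])}
top {'fx': 430.504066452815, 'fy': 430.504066452815, 'cx': 258.1954747340048, 'cy': 191.52563795261088, 'D': array([-0.06451778,  0.        ,  0.        ,  0.        ,  0.        ]), 'pose': array([[-3.02973657e-02,  9.95898122e-01, -8.52584320e-02,
         4.33380034e-01],
       [-9.99539204e-01, -3.03453817e-02,  7.33020999e-04,
         3.55428288e-02],
       [-1.85718542e-03,  8.52413539e-02,  9.96358601e-01,
         1.01121643e+00],
       [ 0.00000000e+00,  0.00000000e+00,  0.00000000e+00,
         1.00000000e+00]])}
0.1 [[ 3.42700226e-01 -2.81064532e-04  9.39444770e-01]
 [-9.39444114e-01  1.11632093e-03  3.42700321e-01]
 [-1.14504277e-03 -9.99999337e-01  1.18519015e-04]]
```

View pics/scene0.png

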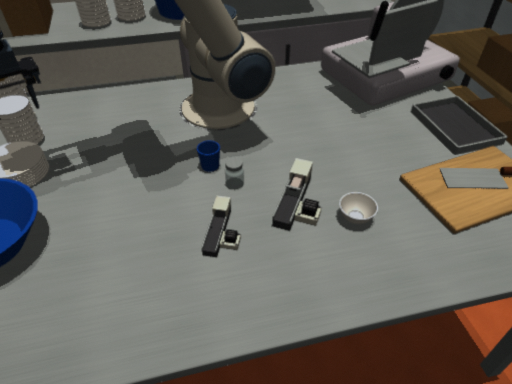

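View pics/top0.png

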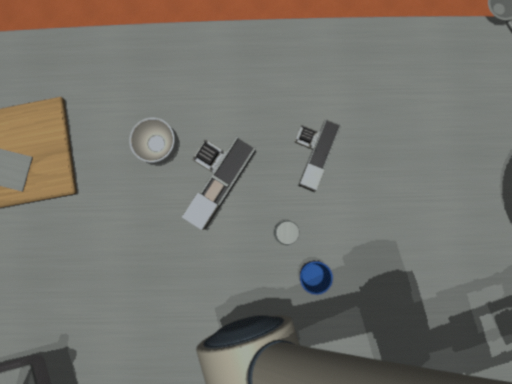

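Scene picture: the two docks are at about (297,195) and (220,227). In the top picture they are at (220,183) and (320,155). The left one in the top view is larger and has a visible stone, so I'll check it in an enlarged crop.

```bash
python3 - <<'E'
import cv2,numpy as np
t=cv2.imread("pics/top0.png");s=cv2.imread("pics/scene0.png")
a=cv2.resize(t[120:245,165:275],None,fx=4.6,fy=4.6,interpolation=cv2.INTER_CUBIC)
cv2.imwrite("pics/cropT.png",a)
b=cv2.resize(s[145:240,260:390],None,fx=6,fy=6,interpolation=cv2.INTER_CUBIC)
cv2.imwrite("pics/cropS.png",b)
E
```

```text
(no output)
```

View pics/cropT.png

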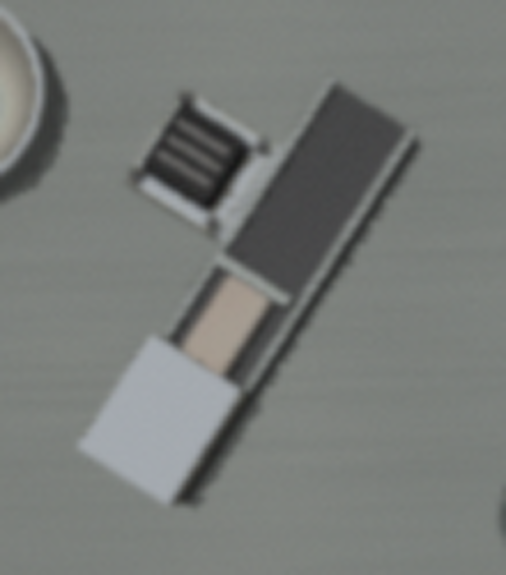

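View pics/cropS.png

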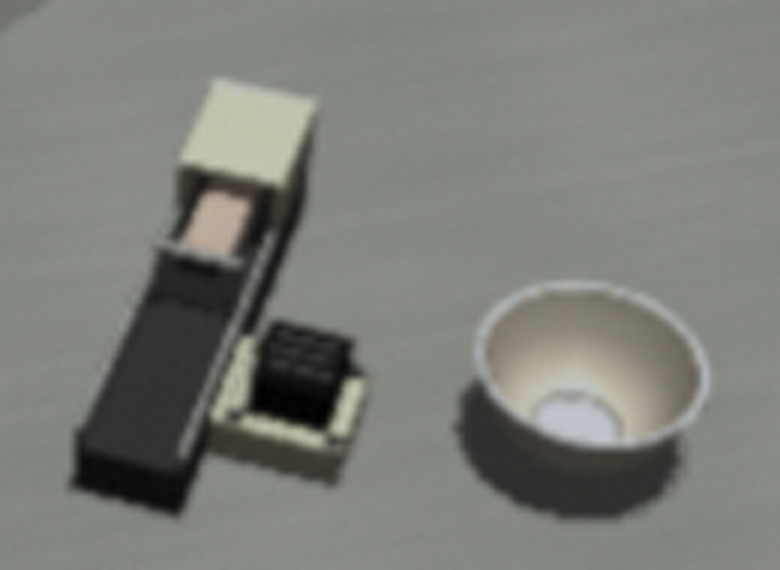

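The larger dock fits: it is the left one in the top view, with the hood at about (199,211), plate at (220,180), open end at (246,143) and cap at (208,153). I'll measure it by casting rays onto planes at known heights.

```bash
cat > h.py <<'E'
import cv2,numpy as np
from bench import ctrl
def ray(n,uv,z):
    p=ctrl.camera_params(n);K=np.array([[p['fx'],0,p['cx']],[0,p['fy'],p['cy']],[0,0,1]])
    q=cv2.undistortPoints(np.float64(uv).reshape(-1,1,2),K,p['D'])[:,0]
    d=np.c_[q[:,0],-q[:,1],-np.ones(len(q))]@p['pose'][:3,:3].T; o=p['pose'][:3,3]
    return o+d*((z-o[2])/d[:,2])[:,None]
def proj(n,X):
    p=ctrl.camera_params(n);K=np.array([[p['fx'],0,p['cx']],[0,p['fy'],p['cy']],[0,0,1]])
    c=(np.atleast_2d(X)-p['pose'][:3,3])@p['pose'][:3,:3]
    return cv2.projectPoints(np.c_[c[:,0],-c[:,1],-c[:,2]],np.zeros(3),np.zeros(3),K,p['D'])[0][:,0]
E
python3 - <<'E'
from h import *
np.set_printoptions(precision=4,suppress=True)
T=lambda c:(np.array(c,float)+.5)/4.6-.5+[165,120]
S=lambda c:(np.array(c,float)+.5)/6-.5+[260,145]
H=ray("top",T([(158,337),(244,386),(172,504),(79,446)]),.072)
print("hood sides",np.linalg.norm(H-np.roll(H,-1,0),axis=1))
E=ray("top",T([(335,82),(417,134)]),.042); print("end w",np.linalg.norm(E[0]-E[1]))
P=ray("top",T([(187,117),(250,152),(207,212),(145,176)]),.050);print("cap",np.linalg.norm(P-np.roll(P,-1,0),axis=1))
PL=ray("top",T([(221,254),(291,299)]),.062)
print("H",H.mean(0),"E",E.mean(0),"cap",P.mean(0),"plate",PL.mean(0))
Hs=ray("scene",S([(217,82),(316,100),(280,195),(182,162)]),.072)
Ps=ray("scene",S([(280,322),(352,340),(338,380),(258,360)]),.050)
PLs=ray("scene",S([(158,243),(242,266)]),.062)
print("scene H",Hs.mean(0),"cap",Ps.mean(0),"plate",PLs.mean(0))
for d in (E.mean(0)-H.mean(0),): print("yaw",np.degrees(np.arctan2(d[1],d[0])),np.linalg.norm(d[:2]), "exp .1875")
e=E[1]-E[0];print("yaw end",np.degrees(np.arctan2(e[1],e[0]))+90)
# fit
src=[];dst=[]
def add(d,w):src.append(d);dst.append(w[:2])
for i,d in enumerate([(-.05,.026),(-.05,-.026),(-.115,-.026),(-.115,.026)]):add(d,H[i])
add((.105,.026),E[0]);add((.105,-.026),E[1]);add((.035,.06),P.mean(0));add((0,0),PL.mean(0))
A=np.array(src);B=np.array(dst);a=A-A.mean(0);b=B-B.mean(0)
th=np.arctan2((a[:,0]*b[:,1]-a[:,1]*b[:,0]).sum(),(a*b).sum());R=np.array([[np.cos(th),-np.sin(th)],[np.sin(th),np.cos(th)]])
o=B.mean(0)-R@A.mean(0);print("fit yaw",np.degrees(th),"o",o);print((A@R.T+o-B)*1000)
w=lambda x,y:o+R@[x,y]
print("pred cap",w(.035,.06),"hood",w(-.0825,0),"plate",w(0,0))
t=cv2.imread("pics/top0.png")
for n,uv,z in(("bowl",(153,140),.04),("jar",(288,232),.085),("cup",(315,277),.075)):
    r=ray("top",[uv],z)[0];print(n,r, "dock xy",R.T@(r[:2]-o))
E
```

```text
hood sides [0.0474 0.0653 0.0523 0.0638]
end w 0.04849851607869567
cap [0.0358 0.0363 0.0356 0.0357]
H [0.476 0.163 0.072] E [0.6281 0.0585 0.042 ] cap [0.6013 0.1469 0.05  ] plate [0.5435 0.1182 0.062 ]
scene H [0.4793 0.1643 0.072 ] cap [0.6051 0.1522 0.05  ] plate [0.5445 0.1195 0.062 ]
yaw -34.478390966941284 0.18452679966802896 exp .1875
yaw end -34.48749896878766
fit yaw -34.3061452189858 o [0.5427 0.1171]
[[ 1.2928  2.004 ]
 [-3.4057 -0.4419]
 [-2.1991  0.7905]
 [-1.6119  0.0335]
 [ 2.2117  0.8681]
 [ 0.3649 -2.111 ]
 [ 4.1374 -0.0036]
 [-0.7901 -1.1396]]
pred cap [0.6054 0.1469] hood [0.4745 0.1636] plate [0.5427 0.1171]
bowl [0.6427 0.2731 0.04  ] dock xy [-0.0053  0.1852]
jar [ 0.4236 -0.0264  0.085 ] dock xy [-0.0175 -0.1856]
cup [ 0.3251 -0.0818  0.075 ] dock xy [-0.0676 -0.2869]
```

```bash
cat >> h.py <<'E'
yaw=np.radians(-34.4);o=np.array([.5435,.118]);Rd=np.array([[np.cos(yaw),-np.sin(yaw)],[np.sin(yaw),np.cos(yaw)]])
def W(x,y,z): return np.r_[o+Rd@[x,y],z]
def ori(s):
    x=np.r_[s*Rd[:,1],0];y=np.array([0,0,-1.]);return np.c_[x,y,np.cross(x,y)]
E
python3 - <<'E'
from h import *
c=[]
for s in(1,-1):
    q=ctrl.ik(W(.036,.03,.19),ori(s));print(s,q)
    if q is not None:c.append((np.abs(np.array(q)-ctrl.current_q()).max(),s))
s=min(c)[1];print(s)
ctrl.command_gripper(.511)
ctrl.goto(W(.036,.03,.19),ori(s))
ctrl.move_l(W(.036,.03,.085),vel=.1)
print(ctrl.current_t(),ctrl.current_tool_pos(),W(.036,.03,.085),ctrl.current_grip_width(),ctrl.current_contact_force())
s=ctrl.read_camera("scene");t=ctrl.read_camera("top")
a=cv2.resize(s[130:250,240:370],None,fx=3,fy=3,interpolation=cv2.INTER_CUBIC)
b=cv2.resize(t[110:230,160:290],None,fx=3,fy=3,interpolation=cv2.INTER_CUBIC)
cv2.imwrite("pics/hover.png",np.hstack([a,b]))
for y in(0,.06):
  for n in("scene",):print(n,y,(proj(n,W(.036,y,.085))[0]-[240,130])*3,"tgt",(proj(n,W(.036,y,.05))[0]-[240,130])*3)
E
```

```text
1 [ 6.04358255e+00  2.64945556e+01  8.04064552e+01 -2.54444375e-14
  7.30989892e+01 -4.95564175e+01]
-1 [  6.04358255  26.49455556  80.40645519   0.          73.09898925
 130.44358255]
1
4.9417 [0.59054345 0.12245854 0.08559019] [0.5901531  0.12241459 0.085     ] 0.5088522082868979 [ 0.19087953 -0.63905021 -0.16758822]
scene 0 [146.63314708 177.99772145] tgt [144.68695239 205.18827854]
scene 0.06 [211.04013175 194.20979907] tgt [207.68144793 221.42439981]
```

View pics/hover.png

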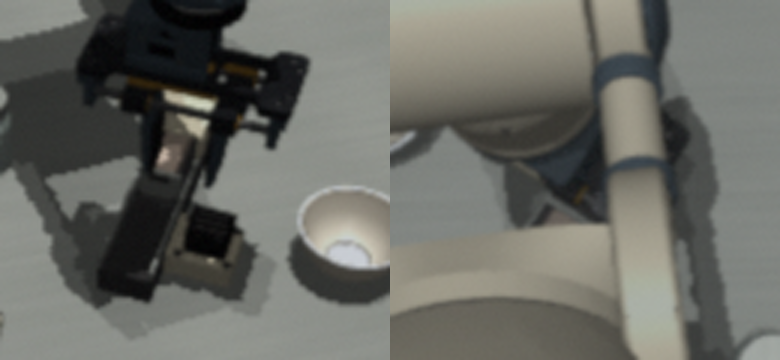

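The fingertips show at about (148,180) and (211,185) in the left half. My predictions were (147,178) over the slide and (211,194) over the paddle, so they are aligned and I'll press.

```bash
python3 - <<'E'
from h import *
np.set_printoptions(precision=4,suppress=True)
ctrl.move_l(W(.036,.03,.056),vel=.06)
print(ctrl.current_tool_pos(),ctrl.current_contact_force())
f0=ctrl.current_contact_force()
r=ctrl.move_l(W(.036,.03,.041),vel=.03,contact_N=15)
print(r,ctrl.current_tool_pos(),ctrl.current_contact_force()-f0)
ctrl.sleep(.4)
print(ctrl.current_t(),ctrl.current_tool_pos(),ctrl.current_contact_force()-f0, Rd.T@(ctrl.current_contact_force()-f0)[:2])
s=ctrl.read_camera("scene")
cv2.imwrite("pics/press.png",cv2.resize(s[140:240,250:370],None,fx=6,fy=6,interpolation=cv2.INTER_CUBIC))
for x in(0,.02,.06):print(x,(proj("scene",[W(x,.02,.062),W(x,-.02,.062)])-[250,140])*6)
E
```

```text
[0.5901 0.1224 0.0558] [ 0.8975 -1.0495 -0.4421]
False [0.5902 0.1224 0.041 ] [-1.7341  1.3291  0.0639]
6.725 [0.5902 0.1224 0.0411] [-1.2079  0.2146 -0.209 ] [-1.1179 -0.5053]
0 [[294.8033 291.2967]
 [212.8374 270.8384]]
0.02 [[282.586  319.5991]
 [199.7961 298.6557]]
0.06 [[257.2981 378.2046]
 [172.8064 356.2387]]
```

View pics/press.png

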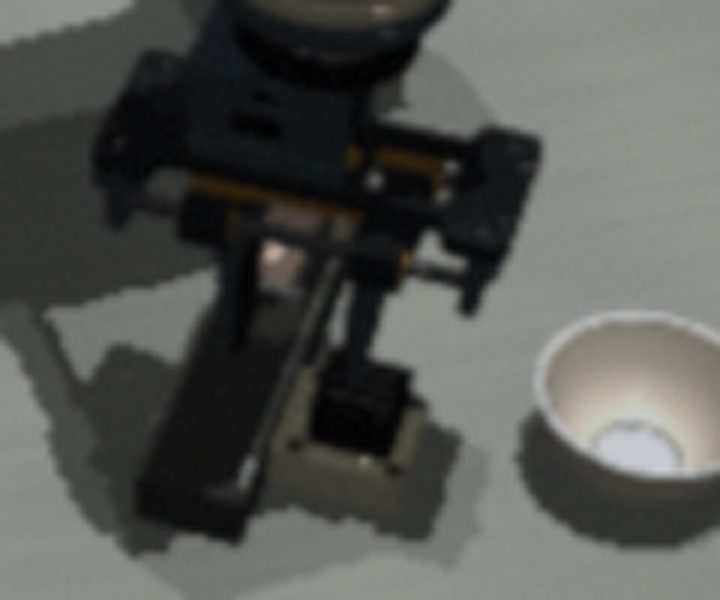

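No upward push was measured, so I'm comparing the before and after views of the paddle.

```bash
python3 - <<'E'
from h import *
s1=ctrl.read_camera("scene");s0=cv2.imread("pics/scene0.png")
f=lambda s:np.clip(cv2.resize(s[170:230,280:330],None,fx=7.5,fy=7.5,interpolation=cv2.INTER_CUBIC).astype(float)*1.8,0,255).astype(np.uint8)
A=f(s0);B=f(s1)
def q(X):return (proj("scene",[X])[0]-[280,170]+.5)*7.5-.5
for im in(A,B):
  for z,c in((.05,(0,255,0)),(.041,(0,0,255))):
    pts=np.array([q(W(.035+a,.06+b,z)) for a,b in((-.02,-.02),(.02,-.02),(.02,.02),(-.02,.02))]).astype(np.int32)
    cv2.polylines(im,[pts],True,c,1)
p=q(W(.036,0,.041)),q(W(.036,.06,.041))
for v in p: cv2.circle(B,tuple(v.astype(int)),4,(255,255,0),1)
cv2.imwrite("pics/cmp.png",np.hstack([A,B]));print(ctrl.current_effort(),ctrl.current_grip_width())
E
```

```text
[ 2.48212513e-03 -8.98717833e+01 -2.75126141e+01  1.84162863e-02
  8.27296847e-02 -1.26686395e-06] 0.5090198624332959
```

View pics/cmp.png

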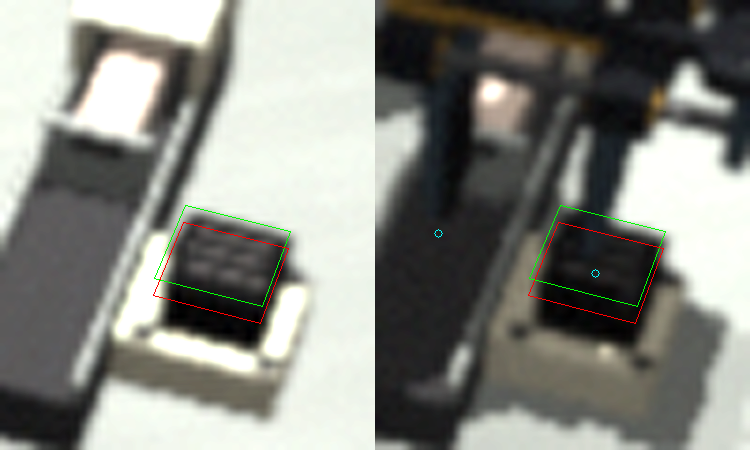

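The paddle is still up. The visible tips are about 2.5 px (roughly 9 mm) higher than the TCP predicts, so the half-open fingertips sit behind the TCP. I'll lower further in small steps while watching the force.

```bash
python3 - <<'E'
from h import *
np.set_printoptions(precision=2,suppress=True)
f0=np.mean([ctrl.current_contact_force() for _ in range(5)],0)
z=.041
while z>.026:
    z-=.0015
    r=ctrl.move_l(W(.036,.03,z),vel=.02,contact_N=12)
    ctrl.sleep(.08)
    f=ctrl.current_contact_force()-f0
    print(round(z,4),r,ctrl.current_tool_pos()[2]*1000,f, Rd.T@f[:2])
    if r or f[2]>6.5 or np.hypot(f[0],f[1])>3: break
print(ctrl.current_t())
s=ctrl.read_camera("scene")
cv2.imwrite("pics/press2.png",np.clip(cv2.resize(s[160:235,260:350],None,fx=7.5,fy=7.5,interpolation=cv2.INTER_CUBIC)*1.8,0,255))
E
```

```text
0.0395 False 39.454383750353244 [ 0.28 -0.79 -0.79] [ 0.68 -0.49]
0.038 False 37.94206245460435 [-0.04 -0.77 -0.98] [ 0.4  -0.66]
0.0365 False 36.460543627188976 [ 0.17  0.03 -0.71] [0.12 0.12]
0.035 False 34.96721573597944 [ 0.82 -0.85 -0.55] [ 1.16 -0.24]
0.0335 False 33.476142682333425 [ 0.47 -0.68  0.16] [ 0.78 -0.3 ]
0.032 False 31.963332536006867 [ 0.21  0.51 -0.22] [-0.11  0.54]
0.0305 False 30.46301093036898 [ 0.59 -1.45  0.31] [ 1.31 -0.86]
0.029 False 28.973643014217217 [ 0.45 -0.41 -0.09] [ 0.6  -0.08]
0.0275 False 27.45892182362601 [-0.03 -0.16  0.29] [ 0.06 -0.16]
0.026 False 26.038166512937813 [-0.12  0.29  0.72] [-0.26  0.17]
10.1583[ WARN:0@3.493] global loadsave.cpp:1063 imwrite_ Unsupported depth image for selected encoder is fallbacked to CV_8U.
```

View pics/press2.png

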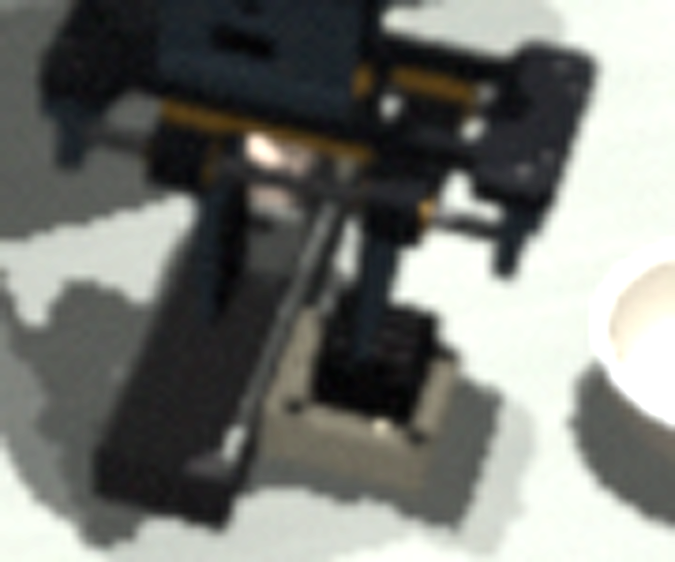

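```bash
python3 - <<'E'
from h import *
np.set_printoptions(precision=1,suppress=True)
for x in(.036,.052):
  for y in(0,.06):
    print(x,y,[((proj("scene",[W(x,y,z)])[0]-[260,160]+.5)*7.5-.5) for z in(.026,.035,.045,.055,.065)])
t=ctrl.read_camera("top")
cv2.imwrite("pics/top2.png",np.clip(cv2.resize(t[110:230,160:290],None,fx=4.6,fy=4.6,interpolation=cv2.INTER_CUBIC)*1.5,0,255).astype(np.uint8))
E
```

```text
0.036 0 [array([211.8, 336.2]), array([212.9, 319.5]), array([214.3, 300.7]), array([215.6, 281.7]), array([217. , 262.4])]
0.036 0.06 [array([366.9, 376.8]), array([369. , 360.1]), array([371.3, 341.3]), array([373.6, 322.3]), array([376., 303.])]
0.052 0 [array([198.9, 365.4]), array([200. , 348.6]), array([201.3, 329.9]), array([202.6, 310.9]), array([203.9, 291.6])]
0.052 0.06 [array([355.3, 406.7]), array([357.3, 390. ]), array([359.6, 371.3]), array([361.9, 352.2]), array([364.2, 333. ])]
```

View pics/top2.png

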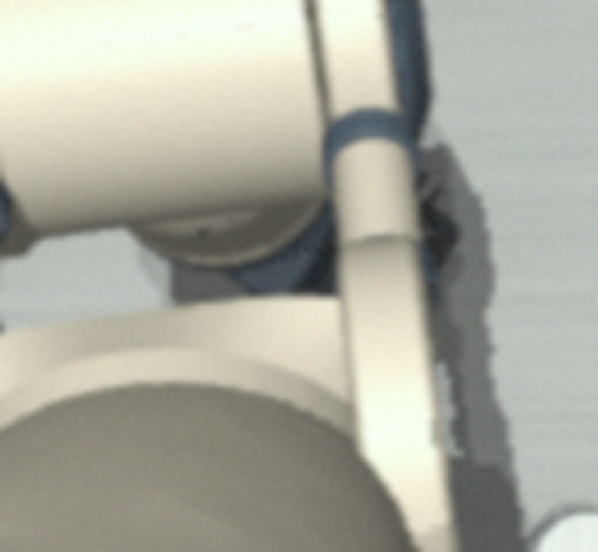

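Still no contact. If the visible tip corner is the front edge (x = 52 mm), the tips are at z of about 0.05, some 25 mm above the TCP. I'll continue down.

```bash
python3 - <<'E'
from h import *
np.set_printoptions(precision=2,suppress=True)
f0=np.zeros(3)
for _ in range(6): f0+=ctrl.current_contact_force()/6; ctrl.sleep(.02)
z=.026;hit=False
while z>.009:
    z-=.0015
    r=ctrl.move_l(W(.036,.03,z),vel=.02,contact_N=12)
    ctrl.sleep(.06)
    f=np.mean([(ctrl.current_contact_force(),ctrl.sleep(.01))[0] for _ in range(3)],0)-f0
    print(round(z,4),r,ctrl.current_tool_pos()[2]*1000,f, Rd.T@f[:2])
    if r or f[2]>6.5 or np.hypot(f[0],f[1])>3: break
print(ctrl.current_t())
s=ctrl.read_camera("scene")
cv2.imwrite("pics/press3.png",np.clip(cv2.resize(s[160:235,260:350],None,fx=7.5,fy=7.5,interpolation=cv2.INTER_CUBIC)*1.8,0,255).astype(np.uint8))
E
```

```text
0.0245 False 24.463309704228394 [-0.23 -0.01  0.4 ] [-0.19 -0.13]
0.023 False 22.961402087373823 [-0.41 -0.67  1.2 ] [ 0.04 -0.78]
0.0215 False 21.48869459361808 [-0.35  0.48  1.96] [-0.56  0.2 ]
0.02 False 20.014351633954465 [ 0.49 -0.93  2.14] [ 0.93 -0.49]
0.0185 False 18.520087058660728 [ 0.74 -0.98  3.19] [ 1.16 -0.39]
0.017 False 17.07573240012561 [ 1.46 -1.72  3.07] [ 2.18 -0.59]
0.0155 False 16.34000022508026 [-2.59 -2.38 17.14] [-0.79 -3.43]
12.6917
```

View pics/press3.png

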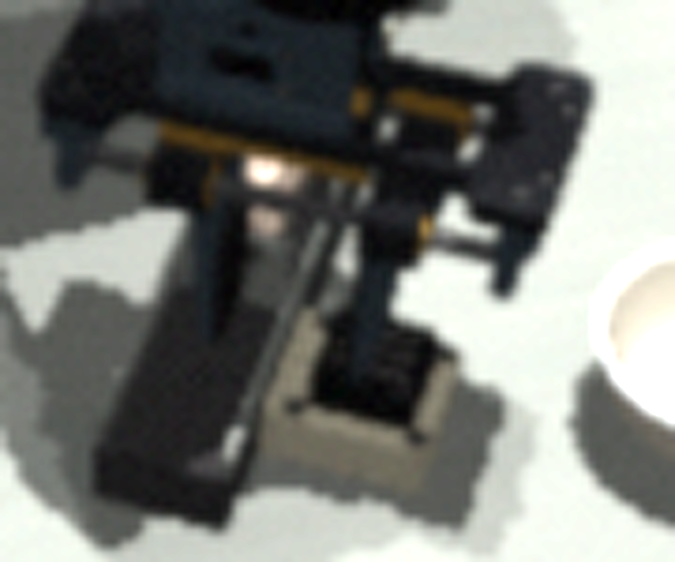

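The push ramped from z ≈ 0.0245, then rose sharply at 0.0163, about 9 mm later, so the paddle has probably bottomed. I'll ease off slightly and check the cassette.

```bash
python3 - <<'E'
from h import *
np.set_printoptions(precision=2,suppress=True)
ctrl.move_l(W(.036,.03,.0168),vel=.02)
fs=[]
for _ in range(10): fs.append(ctrl.current_contact_force());ctrl.sleep(.02)
f=np.mean(fs,0);print(ctrl.current_tool_pos(),f,Rd.T@f[:2],np.std(fs,0),ctrl.current_grip_width(),ctrl.current_wrist_torque(),ctrl.current_t())
s=ctrl.read_camera("scene");cv2.imwrite("pics/raw4.png",s)
g=lambda s:np.clip(cv2.resize(s[170:215,275:320],None,fx=8.5,fy=8.5,interpolation=cv2.INTER_CUBIC)*2.2,0,255).astype(np.uint8)
A,B=g(cv2.imread("pics/scene0.png")),g(s)
for x,c in((0,(0,255,0)),(.02,(0,0,255)),(.06,(255,0,0))):
  p=((proj("scene",[W(x,.021,.062),W(x,-.021,.062)])-[275,170]+.5)*8.5-.5).astype(int)
  for im in(A,B):cv2.line(im,tuple(p[0]),tuple(p[1]),c,1)
cv2.imwrite("pics/cmp2.png",np.hstack([A,B]))
E
```

```text
[0.59 0.12 0.02] [ 2.82 -2.23  3.68] [ 3.59 -0.25] [0.54 0.46 0.48] 0.5110014502487517 [-0.19 -0.8   0.2 ] 13.1583
```

View pics/cmp2.png

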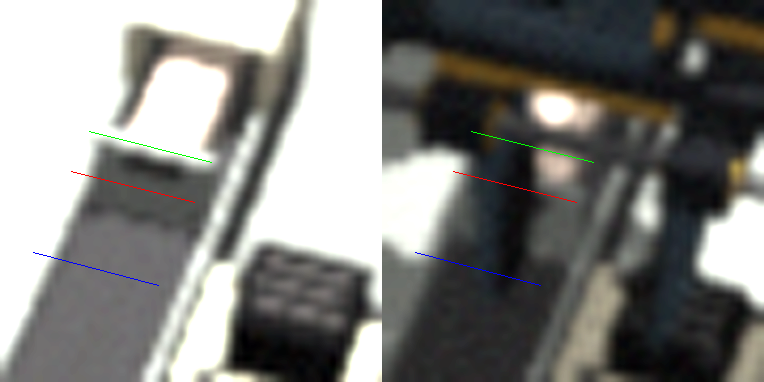

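The left half shows the docked cassette with its plate at the green x = 0 line. In the right half the stone and plate top have moved to about the red x = 20 mm line at (560,185), against the slide finger. The steady 3.6 N along the slide agrees with the cassette pressing on the finger. I'll do one last check and then hand in.

```bash
python3 - <<'E'
from h import *
fs=[]
for _ in range(8): fs.append(ctrl.current_contact_force());ctrl.sleep(.04)
f=np.mean(fs,0);print(f,Rd.T@f[:2])
s=ctrl.read_camera("scene");print("img change",np.abs(s.astype(int)-cv2.imread("pics/raw4.png")).mean(), "bowl/jar/cup diff vs start",[float(np.abs(s.astype(int)-cv2.imread("pics/scene0.png"))[b[1]:b[3],b[0]:b[2]].mean()) for b in((340,190,380,230),(222,155,246,190),(195,138,222,172))])
ctrl.sign_off();print(ctrl.current_t())
E
```

```text
[ 3.59692416 -2.3096164   3.96555558] [4.27272774 0.1264478 ]
img change 0.8253546820746528 bowl/jar/cup diff vs start [4.193333333333333, 18.67222222222222, 18.643427741466958]
the job is handed in; nothing more can be done
the job is handed in; nothing more can be done
```

```bash
python3 - <<'E'
import cv2,numpy as np
f=lambda n:cv2.resize(cv2.imread(n)[125:205,180:280],None,fx=3.8,fy=3.8)
cv2.imwrite("pics/jc.png",np.hstack([f("pics/scene0.png"),f("pics/raw4.png")]))
E
```

```text
(no output)
```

View pics/jc.png

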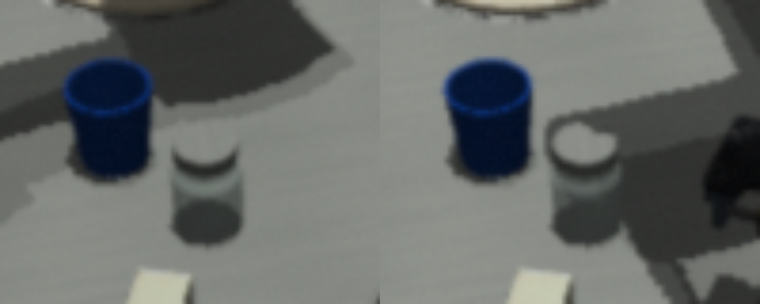

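I pressed the release paddle on the larger dock with one fingertip, and the cassette sprang out and is trapped against the other finger, standing in the slide. The job is handed in; sign-off gives no verdict.

- **Cassette position:** in the scene view the front plate is about 20 mm out of its dock. That is within the 10–60 mm window, though the gripper partly hides it.
- **Force and rest:** the cassette presses along the slide with a steady 3.6–4.3 N. Two pictures about half a second apart hardly differ.
- **Flatness:** I did not measure the cassette's height or tilt directly; it showed no sign of lifting or tipping.
- **Bowl, jar and cup:** none of them moved. The pixel check first flagged the jar and cup, but the picture showed only the arm's shadow had changed.
- **What disagreed:** my first press at TCP height 41 mm touched nothing. The half-open fingertips sit about 25 mm higher than the TCP, so I stepped down under force watch. Contact began near a TCP height of 24 mm, and the paddle bottomed near 16 mm with a brief 17 N push. I then eased up slightly, to about 17 mm, and held there.

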